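# Show the wide-tooth gel comb to the inspection camera

### The job

Before the next gel is poured, the teeth of the wide-tooth comb, the one with the tall back, have to be checked: take it out of its slots in the gel casting tray and hold it up to the inspection camera, teeth pointing down and either flat face square to the lens, with the middle of the row of tooth tips on the lens axis, 12 cm in front of the glass. Finish while still holding it steady there in the gripper. Leave the other comb in its slots, and do not disturb the camera or anything else on the bench.

Things in the scene. Friction and masses are not known exactly. Their poses are not given: they have to be found in the camera images.
- wide_comb: The comb to show, white plastic, about 40 g. Origin: middle of the tooth tips; x thickness, y length, z tips to back. Four teeth 14 x 3 mm, z 0-12 (row 68 mm long); plate 104 mm long, 6 thick, z 12-24; tall flat-faced back to grip, 60 long, 10 thick, z 24-54. Faces +x and -x alike. Starts upright in either pair of tray slots, plate ends 8 mm beyond the side walls.
- low_comb: The other comb, same white plastic and plate, but ten teeth 4 mm wide and a low back 84 mm long, 6 mm thick, 10 mm high: 34 mm high in all, 20 mm lower than the wide-tooth comb. Stands in the other pair of slots, 70 mm away. Origin and axes as for the wide-tooth comb. It stays there.
- caster: Clear casting tray clamped in a grey levelling stand 210 x 124 mm, fixed. Origin on the bench under its middle, x along the tray. Tray 140 x 88 mm, rim 48 mm above the bench; slots in both side walls at x = -35 and +35 mm, 8 wide, 10 deep, open upward. Seated combs: tooth tips 26 mm, plate top 50 mm above the bench. End gates at x = -75 and +75 mm, 46 mm high.
- cam_head (a joint): Tilt of the inspection camera's head, rad: 0 = lens axis level, positive = lens looking down by that angle; stiff hinge 300 mm above the bench, stays as found (0.28 to 0.6). Its fixed stand: steel post 366 mm high, 44 mm behind the hinge, on a dark base plate 130 x 120 x 16 mm below; the stand may be turned.
- lens (a point): Centre of the camera's front glass: cream barrel 42 mm across, black ring light 48 mm across at its front end. Axes: -x is where the lens looks, y is level and sideways, z is up in the picture (leans towards the looking side as the head tilts down).
- focus (a point): The point in the air on the lens axis, 120 mm before the glass, for the middle of the tooth tips. Axes as lens; the comb is right when its x and y axes are parallel to these (either way round) and its z (teeth to back) points along this z.
- spare_comb: Bystander: another low white comb lying flat on the bench, 104 mm long. Leave it.
- beaker: Bystander: glass beaker 70 mm across, 95 mm high. Origin under its centre.
- bottle: Bystander: amber bottle 66 mm across, 150 mm high. Origin under its centre.
- tip_box: Bystander: pipette tip box 86 x 120 mm, 56 mm high. Origin under its centre.
- tube_rack: Bystander: small tube rack 60 x 130 mm, 38 mm high. Origin under its centre.
- pipette: Bystander: pipette lying on the bench, about 250 mm long, 34 mm high.
Things that resemble listed ones, but are neither listed nor needed, are in the scene too. What is shaped like the wide_comb but yellow is not meant. Of the things that look like the caster, take the one that is nearest to the robot's base at the start.

How it is judged:
On the way:
1. the wide-tooth comb is held in the gripper, its teeth clear above the tray (height (world z) of wide_comb above 0.055 m and contact force between wide_comb and the fingers above 0.5 N and contact force between wide_comb and caster below 0.05 N), for 0.2 s.
At the end, for the whole second after the job is handed in: Comb held in the gripper, touching nothing else: middle of tooth tips within 20 mm of the point 120 mm before the lens, faces square to it and row of teeth level across the picture within 0.2 rad, teeth down, at rest (20 mm/s, 0.15 rad/s); the other comb still in its slots (distance between wide_comb and focus below 0.02 m and angle between the x axis of wide_comb and the x axis of focus, either way round below 0.2 rad and angle between the y axis of wide_comb and the y axis of focus, either way round below 0.2 rad and angle between wide_comb's own z axis and vertical below 1 rad and height (world z) of wide_comb above 0.14 m and contact force between wide_comb and the fingers above 0.5 N and contact force between wide_comb and caster below 0.1 N and linear speed of wide_comb below 0.02 m/s and angular speed of wide_comb below 0.15 rad/s and z of low_comb in the frame of caster below 0.031 m and angle between low_comb's own z axis and vertical below 0.25 rad); the arm keeps its last pose, push and grip.
It fails at once if the other comb is pulled or knocked out of its place (distance of low_comb from where it was at the start of the episode above 0.01 m).
It fails at once if the camera is knocked out of its setting (distance of focus from where it was at the start of the episode above 0.012 m).
It fails at once if a bystander is disturbed (distance of any of spare_comb, beaker, bottle, tip_box, tube_rack, pipette from where it was at the start of the episode above 0.02 m).
It also fails if it takes over 38 s, if anything falls off the work surface, if the arm or the gripper's body presses on something with over 40 N, if the wrist force passes 120 N, or if a joint passes its speed limit or range.

### The arm

A 6-joint arm with a two-finger parallel gripper is mounted at the origin on the work surface. World frame = base frame: x ahead of the robot, y to its left, z up, the work surface at z = 0. Lengths are in m, angles in rad, forces in N, time in s.
With the tool pointing down it reaches from about 0.25 to 0.775 m from the base axis. Payload 4 kg.
Tool frame: the origin (TCP) lies midway between the tips of the shut fingers; the grasp point (between the pads) lies grip_point_offset behind it (grip_point_offset is the distance from the TCP to the grasp point, in m); z points along the fingers, y is the line along which they close (so a half turn about z gives the same grasp; the last joint's range is limited). The gripper opens to 94 mm and grips with 3 to 60 N. Pads are 16 mm wide; open, the fingers measure 119 mm over their backs; the gripper's body (75 mm by 177 mm) begins 78 mm behind the grasp point.
Start: joints at [1.187, 0.087, 1.371, -0, 1.684, -0.103], TCP at [0.152, 0.528, 0.18] pointing down, gripper open.
Joint ranges: [-3.1, 3.1], [-0.76, 2.03], [0.27, 2.55], [-1.08, 4.22], [0.17, 2.65], [-2.57, 2.57]. Speed limits (rad/s): [2.79, 2.79, 3.14, 3.14, 3.14, 3.14].

### API

Orientations are given as [roll, pitch, yaw] about the fixed x, y, z axes, in that order (R = Rz(yaw) Ry(pitch) Rx(roll)).
In Python, from bench import * gives the robot as it stands. The module is installed in compiled form; this text tells all that it offers.
- The arm moves only by the tool apply_moves, never from a script. Its argument "commands" is a list of rows, each a list of 7 numbers: the turn, a rotation vector about the world's x, y, z in rad, then the shift along the world's x, y, z in m, then the opening in per cent of the stroke, from 0 (shut) to 100 (fully open). In form: [[ax, ay, az, x, y, z, jaw], ...]. A call has exactly 5 rows; each row is the pose to reach, as a shift and turn from the pose commanded when the call began; what a row does not reach only later rows make up. A row lasts 1/10 s, in which the tool goes at most 50 mm and 8.59 degrees, less where a joint would pass 70% of its speed; a pose out of reach is approached as far as the arm can. A call with a gripper value outside its range is refused whole. The fingers move at their own pace and stop on an object; the grip force is fixed at half the most. Time passes only in rows, so rows that repeat a pose let the fingers close, or fill a call up. It gives the time, the measured TCP pose, the force, the opening and the grip force at its end, in the units of the state.
- get_obs(): the state, without advancing time (a new reading comes with each control period).
- snapshot(name): name is "scene" or "top"; returns a dict with "pixels" (480x640x3 uint8, red, green, blue), "vertical_fov" (degrees; the focal length in pixels is half the picture's height over the tangent of half this angle, whatever the lens; pixels are square), "cx", "cy" (the principal point, pixels), "k1" (the pictures are not rectified: a ray, as slopes to the right and down, at radius r is drawn at 1 + k1 r^2 times it, then the intrinsics apply), "rvec" (rotation vector, rad) and "tvec" (3), from world to camera coordinates, as OpenCV has them. Camera axes: x right, y down, z forward; pixel columns grow to the right and rows downward; lengths in m; the calibration is good to about 2 mm. A picture is of the moment at which its call begins. There is no depth.
- close_job(): hands the job in; it is judged then, once.
Trained networks look in the newest picture that a camera, given by its name, has taken for a name from the list of things; names that differ only in an ending like _2 or _b are one class to them, and where a whole thing is asked for, a point or a joint stands for the part that bears it (a point fixed in the world has none). Each returns a list of dicts, best first, with "score" (0 to 1); they miss things now and then, are a little off and sometimes report something else, mostly with a low value. They report only what shows in the picture. A call takes as long as a camera call. They do not tell look-alikes from the thing itself.
- masks_of(camera, query): "mask" (480x640 bool, what is visible of it) and "extent" ([left, top, right, bottom] in pixels, round what is visible of it).
- place_of(camera, query): "pixel" ([column, row] in pixels: a listed point, or the origin of a listed thing).
The state is a dict: "time": time; "joint_positions": joint angles; "qvel": joint speeds; "joint_torque": joint torques, N m; "tool_pos": TCP position; "ee_rot": TCP orientation; "wrist_force": force on the tool from outside, world axes, zero at the start; "wrist_torque": the same for the moment, N m; "width": finger opening in m; "finger_force": force on a finger pad.
Only numpy, scipy, OpenCV 4.12 (cv2) and the standard library are available. Lean on these libraries where they do the work, as an engineer would, in place of code of your own. Each camera call takes 0.05 s, during which the arm holds its last target. There are 200 camera calls.

## Working session

There is one attempt and no reset: what is moved stays moved. The work goes in short steps, Python scripts to look and compute and a tool call to move; the robot and the scene stay as the last step left them, time stands still between calls to the robot, and variables do not carry over. Pictures are saved under pics/ and viewed, at most 10 in all, crops included, and the job is handed in when it is done.

Besides the shell and the picture viewer there is one more tool, called after "Emit:" by a JSON object that holds its "name" and its "arguments", one argument or row to a line. apply_moves: Moves the arm, as the interface text tells. Its arguments: {"type":"object","properties":{"commands":{"type":"array"}},"required":["commands"]}

```bash
mkdir -p pics; cat > h.py <<'E'
from bench import *
import numpy as np, cv2
from scipy.spatial.transform import Rotation as R
from scipy.optimize import least_squares
def cam(s):
    f=240/np.tan(np.radians(s["vertical_fov"])/2)
    return dict(f=f,c=np.array([s["cx"],s["cy"]]),k=s["k1"],R=R.from_rotvec(np.ravel(s["rvec"])).as_matrix(),t=np.ravel(s["tvec"]))
def proj(C,P):
    p=np.atleast_2d(P)@C["R"].T+C["t"]; s=p[:,:2]/p[:,2:]
    return C["c"]+C["f"]*s*(1+C["k"]*(s**2).sum(1,keepdims=True))
def ray(C,px):
    d=(np.array(px,float)-C["c"])/C["f"]; s=d.copy()
    for _ in range(30): s=d/(1+C["k"]*(s@s))
    return -C["R"].T@C["t"], C["R"].T@np.r_[s,1]
def atz(C,px,z):
    o,d=ray(C,px); return o+d*(z-o[2])/d[2]
def tri(C1,p1,C2,p2):
    o1,d1=ray(C1,p1);o2,d2=ray(C2,p2)
    a=np.linalg.lstsq(np.c_[d1,-d2],o2-o1,rcond=None)[0]
    x,y=o1+a[0]*d1,o2+a[1]*d2
    return (x+y)/2,np.linalg.norm(x-y)
E
cat > a.py <<'E'
from h import *
import pickle
np.set_printoptions(precision=3,suppress=True)
S={n:snapshot(n) for n in("scene","top")}
pickle.dump(S,open("s.pkl","wb"))
for n,s in S.items():
    cv2.imwrite(f"pics/{n}.png",s["pixels"][:,:,::-1]); C=cam(s); print(n,C["f"],C["k"],ray(C,(320,240)))
    for q,z in dict(wide_comb=.026,low_comb=.026,caster=0,lens=.3,focus=.25,cam_head=.3,spare_comb=0,beaker=0,bottle=0,tip_box=0,tube_rack=0,pipette=0).items():
        for r in place_of(n,q)[:4]:
            print(q,round(r["score"],2),np.round(r["pixel"],1),atz(C,r["pixel"],z)[:2])
print(get_obs())
E
python3 a.py
```

```text
scene 443.5018758940491 -0.04468745998432039 (array([1.622, 0.227, 1.088]), array([-0.753, -0.205, -0.625]))
wide_comb 0.78 [302.7 268.8] [ 0.515 -0.138]
wide_comb 0.68 [259.5 258.5] [ 0.502 -0.306]
low_comb 0.46 [309.4 256.8] [ 0.447 -0.134]
caster 0.86 [223.3 225.6] [ 0.321 -0.538]
caster 0.82 [305.3 267.4] [ 0.478 -0.14 ]
caster 0.57 [370.1 257.8] [0.365 0.079]
lens 0.81 [390.2 266.4] [0.732 0.177]
focus 0.35 [408.5 290.1] [0.757 0.234]Traceback (most recent call last):
  File "a.py", line 9, in <module>
    for r in place_of(n,q)[:4]:
             ~~~~~~~~^^^^^
ValueError: it knows: beaker, bottle, caster, focus, lens, low_comb, pipette, spare_comb, tip_box, tube_rack, wide_comb
```

```bash
sed -i 's/cam_head=.3,//' a.py; python3 a.py
```

```text
scene 443.5018758940491 -0.04468745998432039 (array([1.622, 0.227, 1.088]), array([-0.753, -0.205, -0.625]))
wide_comb 0.56 [258.6 257.5] [ 0.498 -0.312]
wide_comb 0.47 [300.2 271.8] [ 0.532 -0.142]
low_comb 0.43 [306.2 255.3] [ 0.441 -0.147]
caster 0.8 [224.8 223.7] [ 0.308 -0.537]
caster 0.63 [306.4 270.4] [ 0.493 -0.132]
lens 0.83 [393.7 266.5] [0.73  0.186]
focus 0.59 [306.6 256.1] [ 0.694 -0.066]
focus 0.42 [305.1 267.5] [ 0.742 -0.056]
spare_comb 0.65 [370.2 258.2] [0.367 0.079]
beaker 0.67 [291.6 324.6] [ 0.748 -0.105]
beaker 0.16 [454.7 278.4] [0.398 0.39 ]
bottle 0.97 [217.1 295.3] [ 0.691 -0.39 ]
tip_box 0.83 [407.6 292.6] [0.512 0.235]
tip_box 0.54 [453.8 280. ] [0.407 0.387]
tube_rack 0.66 [471.  329.8] [0.625 0.447]
pipette 0.8 [455.  281.8] [0.416 0.392]
pipette 0.41 [408.1 292.6] [0.511 0.237]
top 576.9697050930753 0.06616486623153106 (array([ 0.205, -0.039,  1.593]), array([ 0.215, -0.001, -0.977]))
wide_comb 0.62 [354.3 251. ] [ 0.519 -0.137]
wide_comb 0.52 [417.3 268.1] [ 0.474 -0.309]
low_comb 0.58 [355.5 275. ] [ 0.452 -0.14 ]
low_comb 0.22 [159.1 297.6] [0.385 0.
[... 300 characters left out ...]
[341.8 177.6] [ 0.741 -0.103]
bottle 0.87 [444.1 199.5] [ 0.678 -0.395]
tip_box 0.72 [218. 254.] [0.512 0.244]
tube_rack 0.93 [149.9 216.6] [0.618 0.443]
pipette 0.96 [160.8 299.4] [0.383 0.395]
pipette 0.55 [219.8 252.3] [0.516 0.24 ]
{'time': 1.55, 'joint_positions': array([ 1.187,  0.087,  1.371, -0.   ,  1.684, -0.103]), 'qvel': array([ 0.001, -0.001,  0.001, -0.001, -0.001,  0.001]), 'joint_torque': array([ -0.   , -34.003, -30.259,   0.072,   0.024,  -0.   ]), 'tool_pos': array([0.152, 0.528, 0.18 ]), 'ee_rot': array([3.141, 0.   , 2.861]), 'wrist_force': array([ 0.952,  0.653, -0.457]), 'wrist_torque': array([ 0.027,  0.039, -0.003]), 'finger_force': 0.0, 'width': 0.09397243601459276}
```

View pics/scene.png

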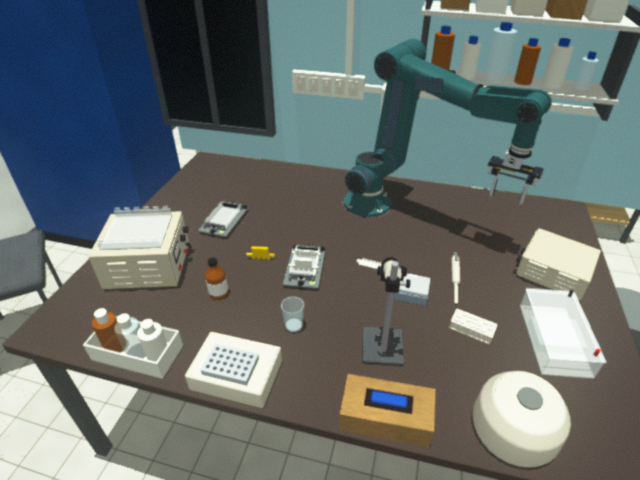

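View pics/top.png

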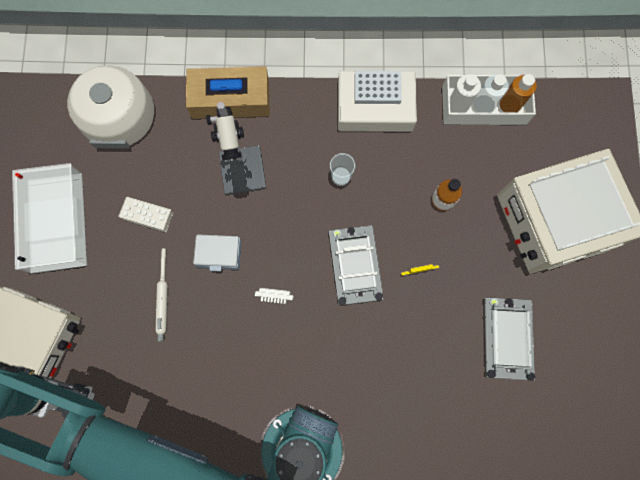

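The scene shows the near tray with both combs at (305,267) and the camera stand at (385,345) with its head at (393,270). In the top view the tray is at (355,264), the stand base at (242,170), and the yellow comb and the empty tray are decoys. Next I'll zoom in on the details.

```bash
python3 - <<'E'
from h import *
import pickle
np.set_printoptions(precision=3,suppress=True)
S=pickle.load(open("s.pkl","rb"));C={n:cam(s) for n,s in S.items()}
def crop(n,x,y,w,h): return cv2.resize(S[n]["pixels"][y:y+h,x:x+w,::-1],(400,300),interpolation=cv2.INTER_CUBIC)
cv2.imwrite("pics/m.png",np.vstack([np.hstack([crop("scene",265,233,80,60),crop("top",300,220,112,84)]),np.hstack([crop("scene",340,250,80,60),crop("top",180,95,120,90)])]))
for n in S:
    for q in("lens","wide_comb","low_comb","caster"):
        for m in masks_of(n,q)[:2]: print(n,q,round(m["score"],2),m["extent"])
print(tri(C["scene"],(393,266.5),C["top"],(234,160)))
print("base",atz(C["scene"],(384,346),.016),atz(C["top"],(242,170),.016))
E
```

```text
scene lens 0.83 [378.1, 256.7, 407.4, 280.6]
scene wide_comb 0.81 [243.9, 247.6, 271.4, 261.8]
scene wide_comb 0.55 [290.3, 258.5, 317.1, 271.0]
scene low_comb 0.68 [293.2, 248.7, 322.4, 256.1]
scene low_comb 0.5 [380.6, 255.7, 406.8, 278.2]
scene caster 0.94 [285.9, 242.5, 323.7, 287.5]
scene caster 0.9 [197.9, 204.2, 249.6, 235.0]
top lens 0.83 [212.5, 116.9, 243.8, 158.3]
top lens 0.16 [432.2, 181.3, 461.8, 212.0]
top wide_comb 0.43 [337.4, 245.5, 370.4, 253.2]
top wide_comb 0.42 [399.7, 266.8, 436.4, 275.7]
top low_comb 0.52 [342.6, 271.9, 376.8, 279.6]
top caster 0.87 [331.8, 222.2, 385.0, 305.7]
top caster 0.86 [481.0, 297.1, 535.4, 383.5]
(array([0.693, 0.176, 0.265]), np.float64(0.012963726121034547))
base [0.769 0.191 0.016] [0.755 0.185 0.016]
```

View pics/m.png

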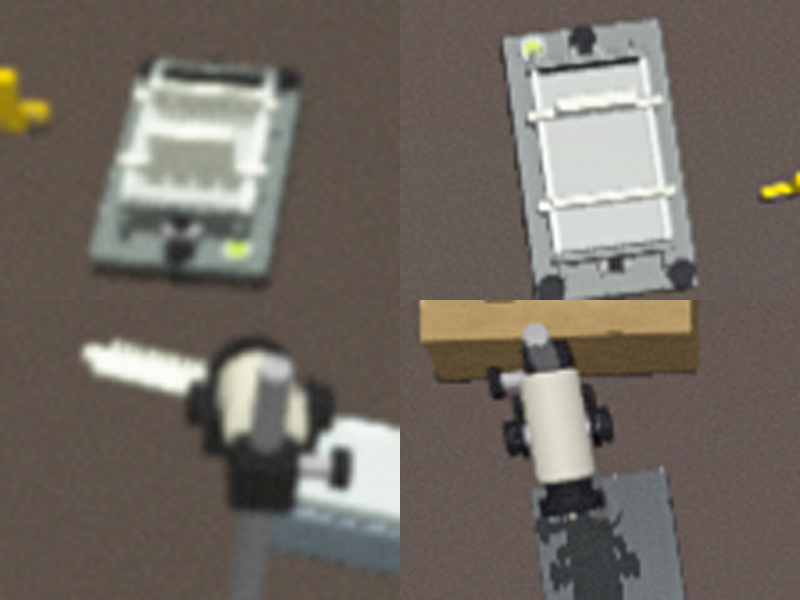

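Montage: the wide comb, tall-backed, stands in the slot farther from the robot (top px ~(355,248)), and the low comb is in the nearer slot. The camera looks towards the robot, and its ring light is at top px ~(232,152). I'll take one enlarged view of the head for a model fit.

```bash
python3 - <<'E'
from h import *
import pickle
np.set_printoptions(precision=3,suppress=True)
S=pickle.load(open("s.pkl","rb"));C={n:cam(s) for n,s in S.items()}
def crop(n,x,y,w,h): return cv2.resize(S[n]["pixels"][y:y+h,x:x+w,::-1],(400,600),interpolation=cv2.INTER_CUBIC)
cv2.imwrite("pics/m2.png",np.hstack([crop("scene",370,250,50,75),crop("top",205,100,50,75)]))
T=C["top"]
for n,p,z in [("backL",(343.4,249.4),.08),("backR",(366.4,247.4),.08),("plL",(337.1,252.8),.05),("plR",(373.4,248),.05),("lowL",(339.2,278),.05),("lowR",(377,273.2),.05),("lowmask",(359.7,275.8),.05),("wmask",(353.9,249.4),.08),
 ("post",(221.1,105.5),.366),("hinge",(227.2,134.4),.3),("hinge31",(227.2,134.4),.31)]: print(n,atz(T,p,z))
X=C["scene"]
print("sc wide back L/R", atz(X,(265+152*.2,233+137*.2),.08),atz(X,(265+238*.2,233+140*.2),.08))
print("sc plate ends", atz(X,(265+120*.2,233+160*.2),.05),atz(X,(265+268*.2,233+170*.2),.05))
try: print(grip_point_offset)
except Exception as e: print(e)
E
```

```text
backL [ 0.513 -0.104  0.08 ]
backR [ 0.519 -0.166  0.08 ]
plL [ 0.509 -0.088  0.05 ]
plR [ 0.523 -0.187  0.05 ]
lowL [ 0.44  -0.094  0.05 ]
lowR [ 0.454 -0.196  0.05 ]
lowmask [ 0.447 -0.15   0.05 ]
wmask [ 0.513 -0.132  0.08 ]
post [0.787 0.189 0.366]
hinge [0.745 0.183 0.3  ]
hinge31 [0.741 0.181 0.31 ]
sc wide back L/R [ 0.537 -0.156  0.08 ] [ 0.525 -0.098  0.08 ]
sc plate ends [ 0.534 -0.182  0.05 ] [ 0.517 -0.079  0.05 ]
0.0188
```

View pics/m2.png

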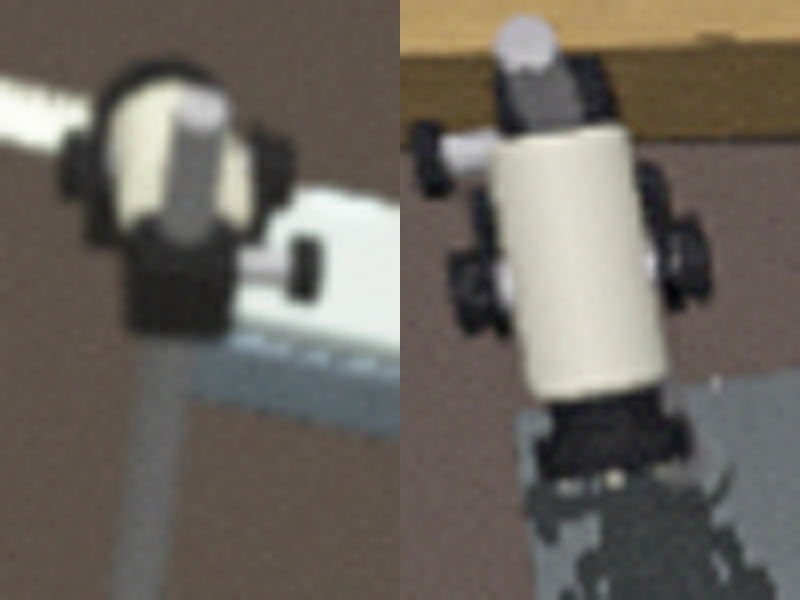

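Emit:
{"name": "apply_moves", "arguments": {
  "commands": [
    [0,0,-0.15,0.03,-0.04,0,50],
    [0,0,-0.3,0.06,-0.08,0,50],
    [0,0,-0.45,0.09,-0.12,0,50],
    [0,0,-0.6,0.12,-0.16,0,50],
    [0,0,-0.75,0.15,-0.2,0,50]
  ]
}}

```text
time: 2.45
tool_pos: [0.3032, 0.3269, 0.1797]
ee_rot: [3.141, -0.0, 2.105]
wrist_force: [0.6, 0.0, -0.4]
width: 0.0576
finger_force: 0.0
```

Left panel (scene): the ring outline is a circle centred at about px (390.6,266.1). Right panel (top): the ring front centre is at about px (232.2,158.3), and the barrel's rear corners are at (216.9,117.5) and (233.5,116).

```bash
python3 - <<'E'
from h import *
import pickle
np.set_printoptions(precision=3,suppress=True)
S=pickle.load(open("s.pkl","rb"));C={n:cam(s) for n,s in S.items()}
T,X=C["top"],C["scene"]
print("lens",tri(X,(390.6,266.1),T,(232.2,158.3)))
print("netlens",tri(X,(392,266.5),T,(234,160)))
print("posttop",tri(X,(370+25.6,250+12.5),T,(220.7,105.5)))
B=lambda x,y:(205+(x-400)/8,100+y/8); A=lambda x,y:(370+x/8,250+y/8)
# p: hinge x,y, yaw(look dir = Rz(yaw)*(-x)), tilt, L front, Lr rear, ring len
def pts(p):
    hx,hy,ps,th,L,Lr=p; h=np.array([hx,hy,.3])
    M=R.from_euler("ZY",[ps,-th]).as_matrix() # check sign below
    e=-M[:,0]; 
    if e[2]>0: M=R.from_euler("ZY",[ps,th]).as_matrix(); e=-M[:,0]
    y,z=M[:,1],M[:,2]
    return h,e,y,z
def res(p):
    h,e,y,z=pts(p);L,Lr=p[4:6]; r=[]
    w=lambda c,P,q,s=1.: r.extend((proj(c,P)[0]-np.array(q))*s)
    w(T,h-.044*np.r_[e[:2]/np.hypot(*e[:2]),0]+[0,0,.066],B(526,45))
    w(X,h-.044*np.r_[e[:2]/np.hypot(*e[:2]),0]+[0,0,.066],A(204,105))
    f=h+L*e
    w(T,f-.024*y,B(690,452));w(T,f+.024*y,B(543,472))
    w(X,f+.024*z,A(165,58));
    r.append(proj(X,f)[0][0]-A(165,0)[0])
    b=h-Lr*e
    w(T,b-.021*y,B(628,135));w(T,b+.021*y,B(495,145))
    return np.array(r)
for x0 in ([.745,.183,.15,.4,.06,.03],[.745,.183,.0,.3,.08,.03]):
    s=least_squares(res,x0,loss="soft_l1");p=s.x;h,e,y,z=pts(p)
    print("fit",p,s.cost,"\nres",res(p),"\nlens",h+p[4]*e,"e",e,"y",y,"z",z,"focus",h+(p[4]+.12)*e)
E
```

```text
lens (array([0.696, 0.175, 0.269]), np.float64(0.00255244395175684))
netlens (array([0.693, 0.175, 0.265]), np.float64(0.010224122197489536))
posttop (array([0.788, 0.191, 0.365]), np.float64(0.002383803731927241))
fit [0.745 0.182 0.158 0.537 0.057 0.039] 2.5803117479818733 
res [ 0.113 -0.701 -1.095 -0.934  0.293 -0.07  -1.082  0.128  0.081 -0.041
 -0.559 -0.082 -0.442 -1.153  0.669] 
lens [0.697 0.175 0.271] e [-0.849 -0.135 -0.511] y [-0.157  0.988 -0.   ] z [-0.505 -0.08   0.859] focus [0.595 0.159 0.21 ]
fit [0.745 0.182 0.158 0.537 0.057 0.039] 2.5803117479753306 
res [ 0.113 -0.701 -1.095 -0.934  0.293 -0.07  -1.082  0.128  0.081 -0.041
 -0.559 -0.082 -0.442 -1.153  0.669] 
lens [0.697 0.175 0.271] e [-0.849 -0.135 -0.511] y [-0.157  0.988 -0.   ] z [-0.505 -0.08   0.859] focus [0.595 0.159 0.21 ]
```

Emit:
{"name": "apply_moves", "arguments": {
  "commands": [
    [0,0,-0.09,0.04,-0.04,0,45],
    [0,0,-0.18,0.07,-0.08,0,45],
    [0,0,-0.27,0.1,-0.12,0,45],
    [0,0,-0.36,0.13,-0.16,0,45],
    [0,0,-0.4,0.15,-0.2,0,45]
  ]
}}

```text
time: 2.95
tool_pos: [0.4532, 0.1278, 0.1796]
ee_rot: [3.141, -0.0, 1.708]
wrist_force: [1.0, 0.4, 0.2]
width: 0.0425
finger_force: 0.0
```

Emit:
{"name": "apply_moves", "arguments": {
  "commands": [
    [0,0,0,0.015,-0.05,0,45],
    [0,0,0,0.03,-0.1,0,45],
    [0,0,0,0.045,-0.15,0,45],
    [0,0,0,0.06,-0.2,-0.02,45],
    [0,0,0,0.066,-0.245,-0.04,45]
  ]
}}

```text
time: 3.45
tool_pos: [0.5176, -0.1074, 0.1448]
ee_rot: [3.138, 0.001, 1.71]
wrist_force: [1.1, 0.9, -0.2]
width: 0.0424
finger_force: 0.0
```

Emit:
{"name": "apply_moves", "arguments": {
  "commands": [
    [0,0,0,0,-0.018,-0.01,45],
    [0,0,0,0,-0.018,-0.02,45],
    [0,0,0,0,-0.018,-0.03,45],
    [0,0,0,0,-0.018,-0.03,45],
    [0,0,0,0,-0.018,-0.03,45]
  ]
}}

```text
time: 3.95
tool_pos: [0.5163, -0.1215, 0.1143]
ee_rot: [3.141, -0.0, 1.713]
wrist_force: [-0.5, -0.0, 0.4]
width: 0.0425
finger_force: 0.0
```

```bash
python3 - <<'E'
from h import *
S={n:snapshot(n) for n in("scene","top")}
o=get_obs();print(o["tool_pos"],o["ee_rot"],o["width"],o["wrist_force"])
def crop(n,x,y,w,h): return cv2.resize(S[n]["pixels"][y:y+h,x:x+w,::-1],(400,400),interpolation=cv2.INTER_CUBIC)
for n in S:
    C=cam(S[n]);print(n,proj(C,o["tool_pos"]),proj(C,[.519,-.135,.08]))
cv2.imwrite("pics/g.png",np.hstack([crop("scene",275,225,60,60),crop("top",315,205,80,80)]))
E
```

```text
[ 0.51671126 -0.12197891  0.11502353] [3.13983602e+00 7.24281682e-04 1.71268968e+00] 0.042260507408363734 [ 0.19449875 -0.0010704   0.25550867]
scene [[306.45241007 250.61204289]] [[302.87285257 258.15643909]]
top [[350.74763609 245.24559802]] [[354.89075871 247.15670395]]
```

View pics/g.png

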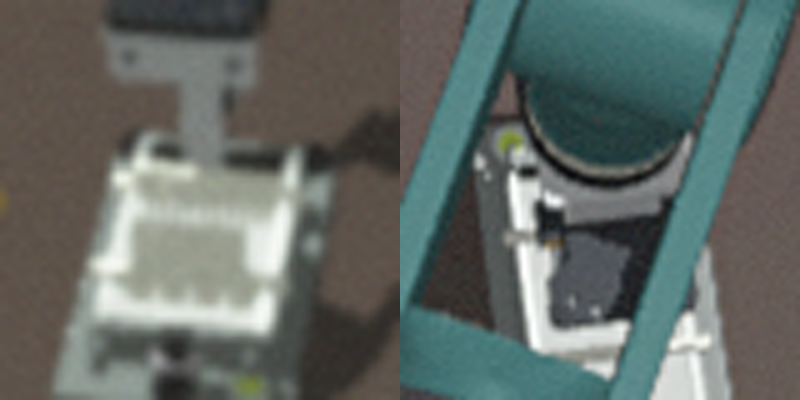

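The scene crop shows the comb's back at px (294.8–312.2, 257), which agrees with (0.519,-0.133). The open fingers are above it, 11 mm short in y, so I'll correct that and go down.

Emit:
{"name": "apply_moves", "arguments": {
  "commands": [
    [0,0,0,0.002,-0.011,0,45],
    [0,0,0,0.002,-0.011,-0.015,45],
    [0,0,0,0.002,-0.011,-0.03,45],
    [0,0,0,0.002,-0.011,-0.047,45],
    [0,0,0,0.002,-0.011,-0.064,45]
  ]
}}

```text
time: 4.55
tool_pos: [0.5172, -0.1337, 0.0476]
ee_rot: [-3.14, -0.001, 1.71]
wrist_force: [0.2, 0.1, -1.3]
width: 0.0421
finger_force: 0.0
```

Emit:
{"name": "apply_moves", "arguments": {
  "commands": [
    [0,0,0,0,0,0,45],
    [0,0,0,0,0,0,0],
    [0,0,0,0,0,0,0],
    [0,0,0,0,0,0,0],
    [0,0,0,0,0,0,0]
  ]
}}

```text
time: 5.05
tool_pos: [0.5187, -0.1342, 0.0509]
ee_rot: [3.14, 0.001, 1.711]
wrist_force: [0.0, 0.6, 0.4]
width: 0.0138
finger_force: 0.0
```

Emit:
{"name": "apply_moves", "arguments": {
  "commands": [
    [0,0,0,0,0,0,0],
    [0,0,0,0,0,0,0],
    [0,0,0,0,0,0,0],
    [0,0,0,0,0,0,0],
    [0,0,0,0,0,0,0]
  ]
}}

```text
time: 5.55
tool_pos: [0.5186, -0.1342, 0.0507]
ee_rot: [3.14, 0.001, 1.711]
wrist_force: [-0.2, 0.3, 4.2]
width: 0.0091
finger_force: 30.0
```

Emit:
{"name": "apply_moves", "arguments": {
  "commands": [
    [0,0,0,0,0,0.005,0],
    [0,0,0,0,0,0.015,0],
    [0,0,0,0,0,0.03,0],
    [0,0,0,0,0,0.045,0],
    [0,0,0,0,0,0.06,0]
  ]
}}

```text
time: 6.05
tool_pos: [0.5184, -0.1341, 0.1119]
ee_rot: [3.141, 0.001, 1.711]
wrist_force: [0.3, -0.7, -0.8]
width: 0.009
finger_force: 30.0
```

Emit:
{"name": "apply_moves", "arguments": {
  "commands": [
    [0,0,0,0,0,0.02,0],
    [0,0,0,0,0,0.05,0],
    [0,0,0,0,0,0.08,0],
    [0,0,0,0,0,0.11,0],
    [0,0,0,0,0,0.12,0]
  ]
}}

```text
time: 6.55
tool_pos: [0.5196, -0.1345, 0.2353]
ee_rot: [3.135, 0.004, 1.711]
wrist_force: [-0.2, 1.4, -0.0]
width: 0.0093
finger_force: 30.0
```

```bash
python3 - <<'E'
from h import *
np.set_printoptions(precision=4,suppress=True)
S={n:snapshot(n) for n in("scene","top")}
o=get_obs();print(o["tool_pos"],o["ee_rot"],o["width"],o["finger_force"],o["joint_positions"])
C=cam(S["scene"]);Rt=R.from_euler("xyz",o["ee_rot"]).as_matrix()
c=o["tool_pos"]+Rt@[0,0,.0247];print("tip pred",c,proj(C,c))
# comb frame from the tool: z=-tool z, x=+-tool y ; target
ps,th=.158,.537
M=R.from_euler("ZY",[ps,-th]).as_matrix()
if M[2,0]<0: M=R.from_euler("ZY",[ps,th]).as_matrix()
foc=np.array([.595,.159,.21])
Y=Rt[:,1]; Y=Y*np.sign(Y[0]); K=np.c_[Y,np.cross(-Rt[:,2],Y),-Rt[:,2]]
D=R.from_matrix(M@K.T); print("M",M,"\nK",K,"\nturn",D.as_rotvec())
t=foc+M[:,2]*.0247;print("TCP target",t,"shift",t-o["tool_pos"])
print("corners px",[proj(C,c+K@[0,y,z])[0] for y,z in((-.034,0),(.034,0),(-.052,.018),(.052,.018),(-.03,.054),(.03,.054))])
u,v=proj(C,c)[0].astype(int)
cv2.imwrite("pics/l.png",cv2.resize(S["scene"]["pixels"][v-60:v+30,u-60:u+60,::-1],(800,600),interpolation=cv2.INTER_CUBIC));print(u-60,v-60)
E
```

```text
[ 0.5191 -0.1344  0.2327] [3.1372 0.0024 1.7108] 0.009665499295834084 29.991247951984406 [-0.359   0.048   1.3078 -0.      1.7807 -0.499 ]
tip pred [ 0.5192 -0.1344  0.208 ] [[301.9841 228.7457]]
M [[ 0.8485 -0.1573 -0.5052]
 [ 0.1352  0.9875 -0.0805]
 [ 0.5116 -0.      0.8592]] 
K [[ 0.9902 -0.1395 -0.0047]
 [ 0.1395  0.9902  0.0018]
 [ 0.0044 -0.0024  1.    ]] 
turn [ 0.0814 -0.5263  0.0182]
TCP target [0.5825 0.157  0.2312] shift [ 0.0634  0.2914 -0.0015]
corners px [array([291.7566, 227.9738]), array([312.2565, 229.5212]), array([286.1058, 223.1537]), array([317.6963, 225.5091]), array([292.3339, 214.6133]), array([310.8408, 215.9581])]
241 168
```

View pics/l.png

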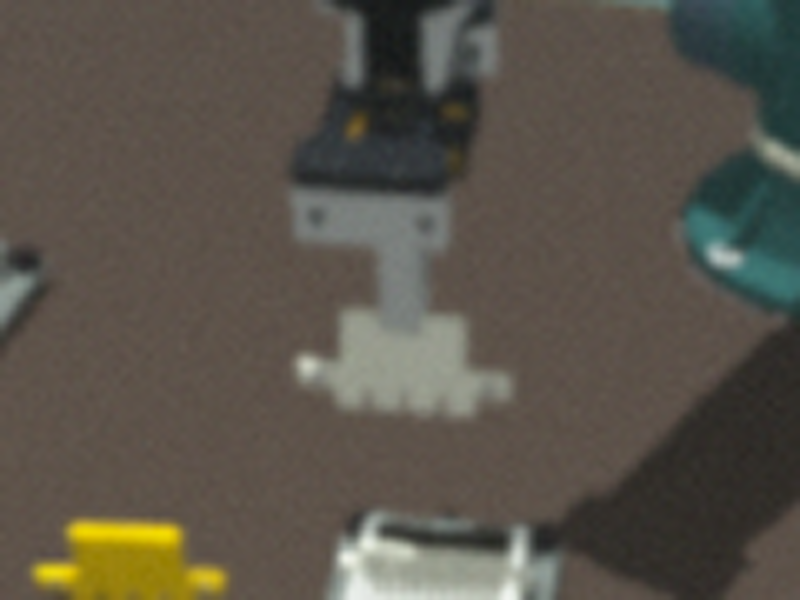

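The lifted comb hangs straight. Its tips span px (291.7,229.2) to (312.3,230.2), within about 1 px of prediction. Now I'll carry it to the focus.

Emit:
{"name": "apply_moves", "arguments": {
  "commands": [
    [0.01,-0.05,0,0,0.03,0.01,0],
    [0.02,-0.12,0,0,0.06,0.02,0],
    [0.03,-0.2,0.005,0,0.1,0.02,0],
    [0.04,-0.28,0.01,0,0.14,0.02,0],
    [0.05,-0.34,0.01,0,0.17,0.02,0]
  ]
}}

```text
time: 7.15
tool_pos: [0.5166, 0.0379, 0.2478]
ee_rot: [2.798, -0.002, 1.722]
wrist_force: [-0.2, -0.6, -0.6]
width: 0.0094
finger_force: 30.0
```

Emit:
{"name": "apply_moves", "arguments": {
  "commands": [
    [0.01,-0.06,0,0.01,0.03,0,0],
    [0.02,-0.12,0,0.02,0.06,-0.005,0],
    [0.03,-0.17,0.005,0.03,0.09,-0.01,0],
    [0.03,-0.18,0.01,0.04,0.11,-0.015,0],
    [0.03,-0.18,0.01,0.05,0.12,-0.02,0]
  ]
}}

```text
time: 7.65
tool_pos: [0.5662, 0.1577, 0.2264]
ee_rot: [2.62, -0.002, 1.734]
wrist_force: [-0.9, -0.6, -1.4]
width: 0.0093
finger_force: 30.0
```

Emit:
{"name": "apply_moves", "arguments": {
  "commands": [
    [0,0,0,0.005,0,0,0],
    [0,0,0,0.008,0,0,0],
    [0,0,0,0.008,0,0,0],
    [0,0,0,0.008,0,0,0],
    [0,0,0,0.008,0,0,0]
  ]
}}

```text
time: 8.15
tool_pos: [0.5762, 0.1553, 0.2304]
ee_rot: [2.615, -0.002, 1.73]
wrist_force: [0.7, 0.0, -0.4]
width: 0.0097
finger_force: 30.0
```

```bash
python3 - <<'E'
from h import *
np.set_printoptions(precision=4,suppress=True)
S={n:snapshot(n) for n in("scene","top")}
o=get_obs();print(o["tool_pos"],o["ee_rot"],o["width"],o["finger_force"],o["qvel"])
Rt=R.from_euler("xyz",o["ee_rot"]).as_matrix()
c=o["tool_pos"]+Rt@[0,0,.0247]
M=R.from_euler("ZY",[.158,-.537]).as_matrix(); foc=np.array([.595,.159,.21])
Y=Rt[:,1]; Y=Y*np.sign(Y[0]); K=np.c_[Y,np.cross(-Rt[:,2],Y),-Rt[:,2]]
print("tip",c,"err",foc-c,"turn",R.from_matrix(M@K.T).as_rotvec(), "shift", foc+M[:,2]*.0247-o["tool_pos"])
im=[]
for n,(a,b,w,h) in dict(scene=(350,230,80,120),top=(200,100,80,120)).items():
    im.append(cv2.resize(S[n]["pixels"][b:b+h,a:a+w,::-1],(400,600),interpolation=cv2.INTER_CUBIC)); print(n,[proj(cam(S[n]),c+K@q)[0] for q in([0,-.034,0],[0,.034,0],[0,-.052,.018],[0,.052,.018])])
cv2.imwrite("pics/f.png",np.hstack(im))
E
```

```text
[0.5762 0.1556 0.2304] [ 2.6147 -0.0021  1.7305] 0.009316758573910717 29.986498653888702 [ 0.0039  0.0015  0.0014 -0.0022 -0.0004  0.0004]
tip [0.5884 0.1576 0.2091] err [0.0066 0.0014 0.0009] turn [-0.0005 -0.0103 -0.0017] shift [0.0063 0.0014 0.0008]
scene [array([376.299 , 256.1013]), array([398.8169, 257.5204]), array([370.7411, 249.8965]), array([405.2467, 252.0433])]
top [array([253.9138, 206.0154]), array([226.6881, 209.8823]), array([260.9705, 206.7668]), array([218.8234, 212.7584])]
```

View pics/f.png

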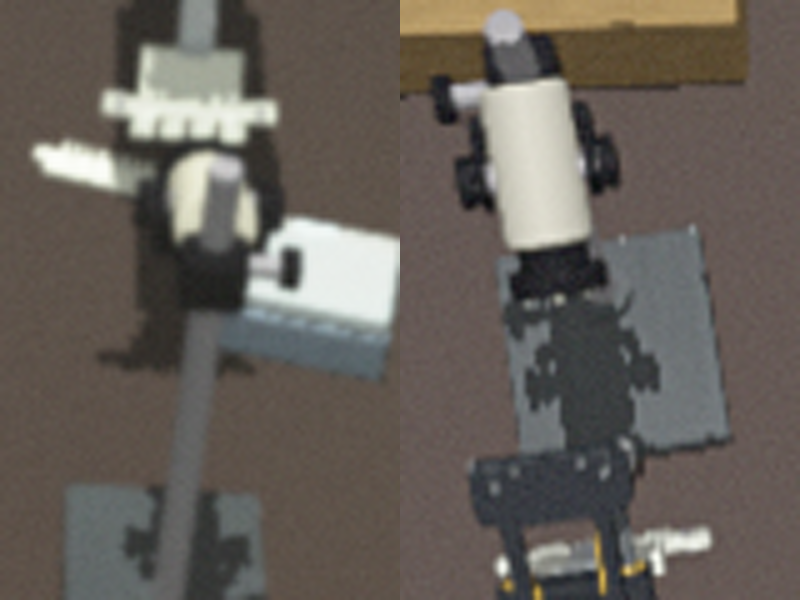

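The comb is in front of the lens, with its plate ends at scene px (371,251) and (405,252). In the top view the barrel axis extended passes through the plate's middle. I'll make a final 6 mm correction and let it settle.

Emit:
{"name": "apply_moves", "arguments": {
  "commands": [
    [0,-0.01,0,0.003,0.001,0,0],
    [0,-0.01,0,0.006,0.001,0.001,0],
    [0,-0.01,0,0.006,0.001,0.001,0],
    [0,-0.01,0,0.006,0.001,0.001,0],
    [0,-0.01,0,0.006,0.001,0.001,0]
  ]
}}

```text
time: 8.75
tool_pos: [0.5822, 0.1571, 0.231]
ee_rot: [2.606, -0.001, 1.731]
wrist_force: [0.3, 0.1, -0.9]
width: 0.0093
finger_force: 30.0
```

Emit:
{"name": "apply_moves", "arguments": {
  "commands": [
    [0,0,0,0,0,0,0],
    [0,0,0,0,0,0,0],
    [0,0,0,0,0,0,0],
    [0,0,0,0,0,0,0],
    [0,0,0,0,0,0,0]
  ]
}}

```text
time: 9.25
tool_pos: [0.5821, 0.157, 0.231]
ee_rot: [2.605, -0.001, 1.731]
wrist_force: [-0.3, -0.1, -0.4]
width: 0.0093
finger_force: 30.0
```

```bash
python3 -c "
from bench import *
o=get_obs();print(o['tool_pos'],o['ee_rot'],o['qvel'],o['finger_force']);print(close_job())"
```

```text
[0.58214094 0.15700539 0.23101092] [ 2.60549312e+00 -5.41453421e-04  1.73118313e+00] [0.00095217 0.00095066 0.00101343 0.00154122 0.00087704 0.00101095] 29.986465573310852
the job is handed in; nothing more can be done
None
```

I handed the job in at about 9 s with the wide-tooth comb held steady and teeth down at the estimated focus point; no verdict came back, and the final position rests on my camera fit (lens tilt about 0.54 rad).

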